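# Put the stray mahjong tile away in its slide-top case

### The arm

A 6-joint arm with a two-finger parallel gripper is mounted at the origin on the work surface. World frame = base frame: x ahead of the robot, y to its left, z up, the work surface at z = 0. Lengths are in mm, angles in rad, forces in N, time in s.
With the tool pointing down it reaches from about 275 to 1000 mm from the base axis. Payload 8.4 kg.
Tool frame: the origin (TCP) lies at the very end of the fingers, on their centre line; the grasp point (between the pads) lies behind it (r.grip_point_offset is the x of the grasp point in the tool frame, in mm); x points along the fingers, z is the direction in which the jaws open and shut, and the axes are right-handed (so a half turn about x gives the same grasp; the last joint's range is limited). The gripper opens to 85 mm and grips with 20 to 120 N. Pads are 22 mm wide; open, the fingers measure 114 mm over their backs; the gripper's body (76 mm by 85 mm) begins 54 mm behind the grasp point. The pads swing forward as they close: fully open they stand 13 mm farther back than shut.
Start: joints at [1.155, 0.353, 1.633, -0, 1.155, -0.002], TCP at [251.306, 572.253, 231.281] pointing down, gripper open.
Joint ranges: [-2.63, 2.63], [-0.92, 2.1], [0.06, 2.66], [-1.3, 4.44], [0, 2.69], [-3.02, 3.02]. Speed limits (rad/s): [2.22, 2.22, 2.79, 3.14, 3.14, 3.14].

### API

Orientations are given as [roll, pitch, yaw] about the fixed x, y, z axes, in that order (R = Rz(yaw) Ry(pitch) Rx(roll)).
In Python, from rig import r, vision, order gives the robot as it stands. The module is installed in compiled form; this text tells all that it offers.
- The arm moves only by the tool step_arm, never from a script. Its argument "rows" is a list of rows, each a list of 7 numbers: the shift along the world's x, y, z in mm, then the turn, a rotation vector about the world's x, y, z in rad, then the finger opening in mm, from 0 to 85.4. A call has exactly 8 rows; each row is the pose to reach, as a shift and turn from the pose measured when the call began; what a row does not reach only later rows make up. A row lasts 1/8 s, in which the tool goes at most 62.5 mm and 10.7 degrees, less where a joint would pass 70% of its speed; a pose out of reach is approached as far as the arm can. A call with a gripper value outside its range is refused whole. The fingers move at their own pace and stop on an object; "force" is the grip in N (left out, the last holds). Time passes only in rows, so rows that repeat a pose let the fingers close, or fill a call up. It gives the time, the measured TCP pose, the force and the opening at its end, in the units of the state.
- r.sense(): the state, without advancing time (a new reading comes with each control period).
- vision.grab_frame(name): name is "side" or "top" or "wrist"; returns (picture, depth): 480x640x3 uint8, red, green, blue; 480x640 float32, mm along the optical axis (not along the pixel's ray), 0 where there is no reading.
- vision.camera_info(name): a dict with "K" (3x3 intrinsics, pixels), "origin" and "attitude" of the camera in the world; the wrist camera has in their place "tool_from_camera" (4x4, takes a point from camera to tool coordinates, whose origin is the TCP and whose axes are the tool frame's). Camera axes: x right, y down, z forward; pixel columns grow to the right and rows downward; lengths in mm; the calibration is good to about 2 mm. A picture is of the moment at which its call begins: read the wrist's pose just before it. camera_info takes no time and is no camera call.
- order.sign_off(): hands the job in, once; it reports no verdict.
The state is a dict: "clock": time; "qpos": joint angles; "qvel": joint speeds; "joint_efforts": joint torques, N m; "eef_pos": TCP position; "tcp_rot": TCP orientation; "contact_force": force on the tool from outside, world axes, zero at the start; "wrist_torque": the same for the moment, N m; "opening": opening from 0.0 (shut) to 1.0 (fully open).
Only numpy, scipy, OpenCV 4.12 (cv2) and the standard library are available. Lean on these libraries where they do the work, as an engineer would, in place of code of your own. Each camera call takes 0.05 s, during which the arm holds its last target.

### The job

Slide back the cover of the white tile case, lay the loose mahjong tile gently, flat, face up and square to the walls, in the empty compartment beside the dice, then slide the cover fully shut and let go. Leave the dice cup, saucer, tongs and tile rack where they are.

Things in the scene. Friction and masses are not known exactly. Their poses are not given: they have to be found in the camera images.
- case: White plastic case fixed to the table, 150 (x) x 290 (y) x 46 mm high. Origin: centre of its underside, at table height. Lips along both long sides leave a 130 mm opening. -y half: solid deck 34 mm high. +y half: two drop-in trays side by side (centres y = +35 and +102 mm), under the shut cover; one is empty, one holds three dice; which is where varies.
- cover (a joint): Sliding cover, m: 0 = shut, grows as it slides along the case's -y over the deck, 0.132 = fully open, both trays bare. Starts at 0 to 0.015. Stays where left; takes about 3 N. Grey plate 136 (x) x 138 (y) x 5 mm, top face 41 mm above the table, ridge at its middle; its middle is at case y = +71 mm when shut. Uncovers the tray at +102 first.
- cover_grip (a point): Middle of the ridge on the cover, 52 mm above the table; the ridge is a bar 60 mm long across the slide (case x), 14 mm thick along the slide (case y), standing 22 mm above the cover's top face (ridge top 63 mm above the table). Axes parallel to the case's. Moves with the cover.
- tile_tray_floor (a point): Centre of the floor of the empty compartment, 10 mm above the table; axes parallel to the case's. Free inner room 127 (x) x 55 (y) mm, cork floor, walls 22 mm high above the floor; the shut cover's underside is 26 mm above this floor, so the tile clears it only when lying flat.
- dice_tray: The other drop-in tray, same size as the empty one (136 x 64 x 28 mm), with three 18 mm dice fixed in it: no room for the tile. Origin: centre of its underside, 4 mm above the table.
- tile: The loose mahjong tile, 40 (its x) x 30 (its y) x 22 mm high, about 40 g, lying face up on the table: ivory top with six dark dots, green back underneath. Origin: centre of its underside; z points out of the dotted face.
- dice_cup: Red dice cup (bystander), 76 mm across, 90 mm high, standing beyond the tile. Origin: centre of its underside.
- saucer: Glass saucer (bystander), 110 mm across, 16 mm high. Origin: centre of its underside.
- tongs: Chrome chip tongs (bystander), about 165 mm long (its x), 40 wide, 12 high, lying on the table. Origin: at table height near the middle.
- rack: Clear acrylic tile rack (bystander) with five standing tiles, 60 (x) x 300 (y) mm, 46 mm high, beyond the case. Origin: centre of its underside.

How it is judged (in metres and radians):
On the way, in this order (a step that is already met when the one before it is completed fails the run):
1. the cover is slid back by at least 60 mm (value of joint cover above 0.06 m), for 0.1 s.
2. the tile lies flat on the floor of the empty compartment, let go, the cover still open (value of joint cover above 0.05 m and x of tile in the frame of tile_tray_floor between -0.05 and 0.05 m and y of tile in the frame of tile_tray_floor between -0.015 and 0.015 m and z of tile in the frame of tile_tray_floor below 0.004 m and angle between tile's own z axis and vertical below 0.12 rad and contact force between tile and the fingers below 0.1 N), for 0.2 s.
At the end, for the whole second after the job is handed in: The cover is shut to within 4 mm; the tile rests face up and flat (within 0.12 rad) on the floor of the empty compartment, its sides parallel to the compartment's walls within 0.25 rad, its centre within 50 mm (along x) and 15 mm (along y) of the compartment's centre (value of joint cover below 0.004 m and x of tile in the frame of tile_tray_floor between -0.05 and 0.05 m and y of tile in the frame of tile_tray_floor between -0.015 and 0.015 m and z of tile in the frame of tile_tray_floor below 0.004 m and angle between tile's own z axis and vertical below 0.12 rad and (angle between the x axis of tile and the x axis of tile_tray_floor, either way round below 0.25 rad or angle between the x axis of tile and the y axis of tile_tray_floor, either way round below 0.25 rad) and linear speed of tile below 0.02 m/s); the robot touches nothing.
It fails at once if a bystander (dice cup, saucer, tongs or rack) is moved by more than 30 mm (distance of any of dice_cup, saucer, tongs, rack from where it was at the start of the episode above 0.03 m).
It fails at once if the tile is dropped or thrown into the compartment: faster than 0.6 m/s within 20 mm of its floor (linear speed of tile above 0.6 m/s and z of tile in the frame of tile_tray_floor below 0.02 m and horizontal distance between tile and tile_tray_floor below 0.06 m).
It also fails if it takes over 69 s, if anything falls off the work surface, if the arm or the gripper's body presses on something with over 40 N, if the wrist force passes 120 N, or if a joint passes its speed limit or range.

## Working session

There is one attempt and no reset: what is moved stays moved. The work goes in short steps, Python scripts to look and compute and a tool call to move; the robot and the scene stay as the last step left them, time stands still between calls to the robot, and variables do not carry over. Pictures are saved under pics/ and viewed, and the job is handed in when it is done.

Besides the shell and the picture viewer there is one more tool, called after "Call:" in YAML: its name, and indented under it one key for each argument. step_arm: Moves the arm, as the interface text tells. Its arguments: {"type":"object","properties":{"rows":{"type":"array"},"force":{"type":"number"}},"required":["rows"]}

```bash
mkdir -p pics
python3 - <<'E'
from rig import r,vision,order
import cv2,numpy as np
s=r.sense();print(s, r.grip_point_offset)
for n in("top","side"):
    p,d=vision.grab_frame(n); cv2.imwrite(f"pics/{n}0.png",p[:,:,::-1]); np.save(f"pics/{n}0.npy",d)
    print(vision.camera_info(n))
print(vision.camera_info("wrist"))
E
```

```text
{'clock': 0.0, 'qpos': array([ 1.15459189e+00,  3.53628337e-01,  1.63416129e+00,  2.59894018e-05,
        1.15520429e+00, -2.37591849e-03]), 'qvel': array([ 0.00103088,  0.00081433, -0.00018896, -0.00044466, -0.00137784,
       -0.00066969]), 'joint_efforts': array([ 9.03918244e-04, -6.05243754e+01, -3.42069590e+01,  3.11080230e-04,
        9.19506740e-03, -3.97180486e-06]), 'eef_pos': array([251.10311841, 571.80131343, 230.56243812]), 'tcp_rot': array([ 3.12226057,  1.56939486, -2.00396744]), 'contact_force': array([-0.64204665,  0.287377  ,  0.67698963]), 'wrist_torque': array([0.00572134, 0.00474518, 0.031981  ]), 'opening': 0.999940815145455} -18.700000000000003
{'K': array([[600.86494497,   0.        , 315.43206447],
       [  0.        , 600.86494497, 238.45807057],
       [  0.        ,   0.        ,   1.        ]]), 'origin': array([ 491.97640605,    8.22261903, 1629.30180727]), 'attitude': array([-3.05196201e+00,  2.52484649e-03, -1.56413289e+00])}
{'K': array([[572.65385193,   0.        , 322.1167298 ],
       [  0.        , 572.65385193, 234.33508852],
       [  0.        ,   0.        ,   1.        ]]), 'origin': array([ 166.27852434, -669.29647259, 1037.2608625 ]), 'attitude': array([-2.44936306, -0.00259558, -0.60145038])}
{'K': array([[418.85434948,   0.        , 317.57433682],
       [  0.        , 418.85434948, 239.29209178],
       [  0.        ,   0.        ,   1.        ]]), 'tool_from_camera': array([[ 5.13833103e-04, -3.11302327e-01,  9.50310790e-01,
        -1.43272462e+02],
       [ 7.63881294e-04, -9.50310516e-01, -3.11302650e-01,
         8.00355738e+01],
       [ 9.99999576e-01,  8.85882242e-04, -2.50502977e-04,
        -1.48584409e-01],
       [ 0.00000000e+00,  0.00000000e+00,  0.00000000e+00,
         1.00000000e+00]])}
```

View pics/top0.png

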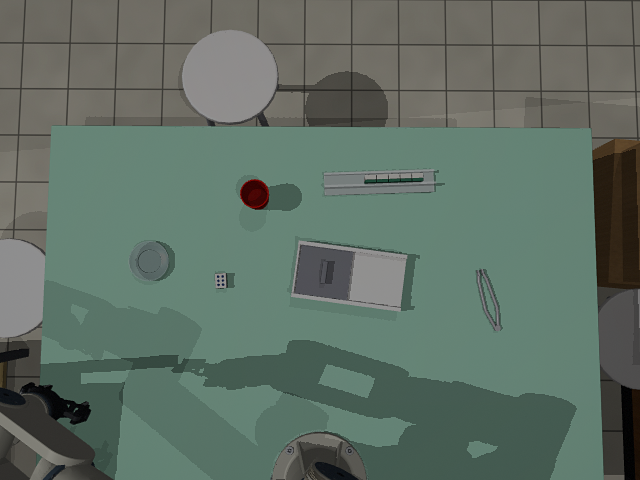

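View pics/side0.png

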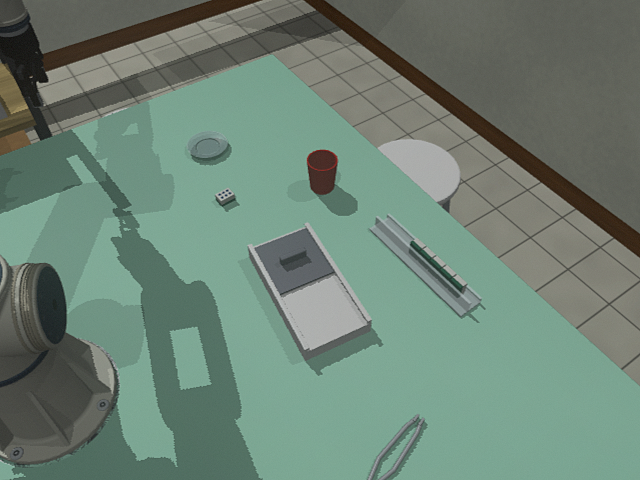

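The top view shows the case centred near (350,276) with the cover on its left (+y) half and the ridge at (326,272). The tile is at (221,281), the cup at (255,194), the saucer at (152,260), the rack at (380,182) and the tongs at (488,300). I'll enlarge the parts that matter.

```bash
cat > h.py <<'E'
from rig import r,vision,order
import cv2,numpy as np
from scipy.spatial.transform import Rotation as R
def ray(n,uv,z,pose=None):
    c=vision.camera_info(n);K=c["K"]
    if n=="wrist":
        T=c["tool_from_camera"];Rt=R.from_euler('xyz',pose[1]).as_matrix()
        Rc=Rt@T[:3,:3];o=Rt@T[:3,3]+pose[0]
    else: Rc=R.from_euler('xyz',c["attitude"]).as_matrix();o=c["origin"]
    out=[]
    for u,v in uv:
        d=Rc@np.linalg.inv(K)@[u,v,1]; out.append(o+d*(z-o[2])/d[2])
    return np.array(out)
E
python3 - <<'E'
import cv2
p=cv2.imread("pics/top0.png")
cv2.imwrite("pics/c1.png",cv2.resize(p[230:320,285:420],None,fx=5.9,fy=5.9,interpolation=cv2.INTER_CUBIC))
cv2.imwrite("pics/c2.png",cv2.resize(p[260:300,200:240],None,fx=12,fy=12,interpolation=cv2.INTER_CUBIC))
E
```

```text
(no output)
```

View pics/c1.png

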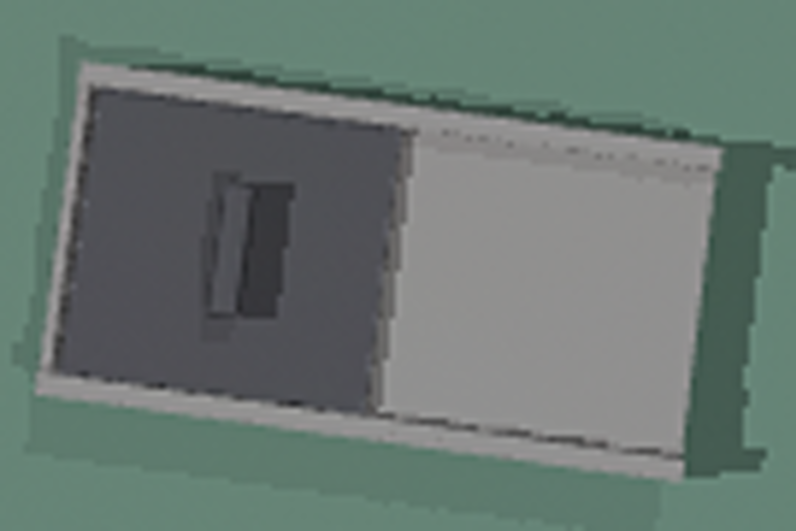

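View pics/c2.png

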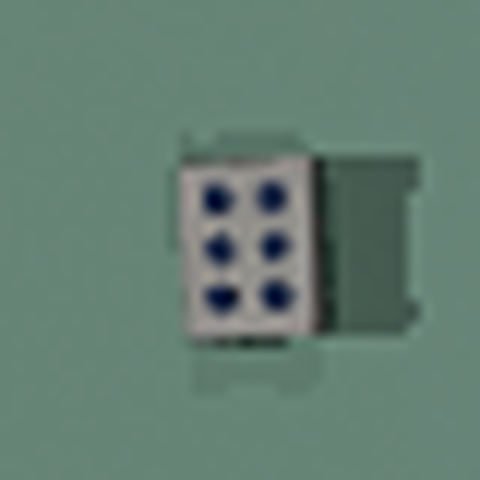

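Run:
```python
from h import *
c=np.array([(82,62),(722,148),(684,480),(37,395)]);c=(c+.5)/5.9-.5+[285,230]
P=ray("top",c,46);print(P.round(1),P.mean(0))
cy=np.mean([P[0]-P[1],P[3]-P[2]],0);cx=np.mean([P[0]-P[3],P[1]-P[2]],0);print(np.linalg.norm(cx),np.linalg.norm(cy),np.arctan2(-cy[0],cy[1]),np.arctan2(cx[1],cx[0]))
g=np.array([(228,180),(250,183),(238,316),(213,316)]);g=(g+.5)/5.9-.5+[285,230]
G=ray("top",g,63);print("ridge",G.round(1),G.mean(0))
yaw=np.arctan2(-cy[0],cy[1]);print("ridge in case",R.from_euler('z',-yaw).apply(G.mean(0)-P.mean(0)))
t=np.array([(183,163),(311,155),(318,330),(190,335)]);t=(t+.5)/12-.5+[200,260]
T=ray("top",t,22);print("tile",T.round(1),T.mean(0));tx=T[0]-T[3]+T[1]-T[2];print(np.linalg.norm(tx)/2,np.arctan2(tx[1],tx[0]))
print(ray("top",[(255,194),(269,194)],90))
```

```text
[[ 629.6   58.    46. ]
 [ 592.9 -228.6   46. ]
 [ 445.3 -210.7   46. ]
 [ 480.9   76.6   46. ]] [537.15230291 -76.17581834  46.        ]
149.27917333377206 289.21053218078185 -0.12542172086053752 -0.12260862481167874
ridge [[576.2  -7.6  63. ]
 [574.9 -17.3  63. ]
 [516.2 -12.3  63. ]
 [516.2  -1.3  63. ]] [545.87089765  -9.64921754  63.        ]
ridge in case [ 0.32808795 67.09467093 17.        ]
tile [[541.6 281.6  22. ]
 [543.6 253.1  22. ]
 [504.8 250.8  22. ]
 [503.5 279.3  22. ]] [523.35746742 266.21129582  22.        ]
38.58090312639428 0.061212206975915326
[[744.8887842  170.31910007  90.        ]
 [745.11534445 134.05217189  90.        ]]
```

```bash
cat >> h.py <<'E'
def plan(pos,zdir):
    """shift and rotvec to TCP pos, tool x down, tool z along +-zdir (yaw angle of world dir)"""
    s=r.sense();M=R.from_euler('xyz',s["tcp_rot"]);best=None
    for a in(zdir,zdir+np.pi):
        x=np.array([0,0,-1.]);z=np.array([np.cos(a),np.sin(a),0]);T=R.from_matrix(np.c_[x,np.cross(z,x),z])
        rv=(T*M.inv()).as_rotvec()
        print("shift",(np.array(pos)-s["eef_pos"]).round(1),"rot",rv.round(3),"q6",s["qpos"][5].round(2))
def st():
    s=r.sense();z=R.from_euler('xyz',s["tcp_rot"]).as_matrix();print(s["clock"],s["eef_pos"].round(1),"x",z[:,0].round(3),"zyaw",np.arctan2(z[1,2],z[0,2]).round(3),"F",s["contact_force"].round(1),"op",s["opening"].round(3),"q",s["qpos"].round(2));return s
E
python3 - <<'E'
from h import *
st();plan((546,-9.6,150),np.pi/2-.124)
E
```

```text
Traceback (most recent call last):
  File "h.py", line 22, in st
    s=r.sense();z=R.from_euler('xyz',s["tcp_rot"]).as_matrix();print(s["clock"],s["eef_pos"].round(1),"x",z[:,0].round(3),"zyaw",np.arctan2(z[1,2],z[0,2]).round(3),"F",s["contact_force"].round(1),"op",s["opening"].round(3),"q",s["qpos"].round(2));return s
                                                                                                                                                                                                         ^^^^^^^^^^^^^^^^^^
AttributeError: 'float' object has no attribute 'round'
```

```bash
sed -i 's/s\["opening"\].round(3)/round(s["opening"],3)/' h.py
python3 - <<'E'
from h import *
st();plan((546,-9.6,150),np.pi/2-.124)
E
```

```text
0.1 [251.1 571.9 230.6] x [-0.    -0.001 -1.   ] zyaw 1.157 F [ 0.2 -0.1 -0.1] op 0.998 q [ 1.15  0.35  1.63  0.    1.16 -0.  ]
shift [ 294.9 -581.5  -80.6] rot [ 0.001 -0.     0.29 ] q6 -0.0
shift [ 294.9 -581.5  -80.6] rot [-0.000e+00 -2.000e-03 -2.852e+00] q6 -0.0
```

Call:
step_arm:
  rows:
    - [25,-50,0,0,0,0.04,85]
    - [50,-100,0,0,0,0.07,85]
    - [75,-150,0,0,0,0.11,85]
    - [100,-200,0,0,0,0.14,85]
    - [125,-250,0,0,0,0.18,85]
    - [150,-300,0,0,0,0.22,85]
    - [175,-350,0,0,0,0.25,85]
    - [200,-400,0,0,0,0.29,85]

```text
clock: 1.1
eef_pos: [451.6, 170.1, 230.6]
tcp_rot: [-3.122, 1.57, -1.673]
contact_force: [0.4, 0.6, -0.6]
opening: 0.995
```

Run:
```python
from h import *
st();plan((546,-9.6,150),np.pi/2-.124)
```

```text
1.1 [451.6 170.1 230.6] x [-0.    -0.001 -1.   ] zyaw 1.448 F [ 0.4  0.6 -0.6] op 0.995 q [ 0.36  0.13  1.93 -0.    1.08 -1.09]
shift [  94.4 -179.7  -80.6] rot [ 0.001 -0.    -0.001] q6 -1.09
shift [  94.4 -179.7  -80.6] rot [0.00e+00 2.00e-03 3.14e+00] q6 -1.09
```

Call:
step_arm:
  rows:
    - [24,-45,-15,0,0,0,45]
    - [47,-90,-35,0,0,0,45]
    - [71,-135,-55,0,0,0,45]
    - [94,-179.7,-80,0,0,0,45]
    - [94.4,-179.7,-80,0,0,0,45]
    - [94.4,-179.7,-80,0,0,0,45]
    - [94.4,-179.7,-80,0,0,0,45]
    - [94.4,-179.7,-80,0,0,0,45]

```text
clock: 2.1
eef_pos: [546.0, -8.6, 151.2]
tcp_rot: [-2.387, 1.569, -0.937]
contact_force: [0.3, 0.1, -0.2]
opening: 0.525
```

Run:
```python
from h import *
s=st();p,d=vision.grab_frame("wrist");cv2.imwrite("pics/w1.png",p[:,:,::-1])
```

```text
2.1 [546.   -8.6 151.2] x [ 0.001 -0.001 -1.   ] zyaw 1.45 F [ 0.3  0.1 -0.2] op 0.525 q [-0.02  0.32  1.88 -0.    0.94 -1.47]
```

View pics/w1.png

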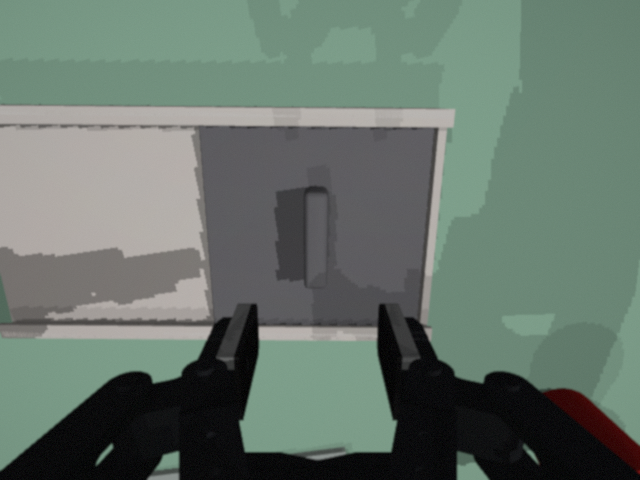

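The wrist view shows the ridge at columns 305–328, rows 187–287, with vertical edges, so the jaws are aligned. The fingers straddle it at columns 245–390.

Run:
```python
from h import *
s=r.sense();G=ray("wrist",[(305,193),(328,193),(328,287),(305,287)],63,(s["eef_pos"],s["tcp_rot"]));print(G.round(1),G.mean(0))
C=ray("wrist",[(455,110),(430,337)],46,(s["eef_pos"],s["tcp_rot"]));print(C)
```

```text
[[513.8 -12.2  63. ]
 [515.3   0.6  63. ]
 [572.6  -5.9  63. ]
 [571.  -19.7  63. ]] [543.16332916  -9.26862085  63.        ]
[[480.08573558  77.39227681  46.        ]
 [625.37373959  57.90347372  46.        ]]
```

Call:
step_arm:
  rows:
    - [-0.5,-0.5,-30,0,0,0,45]
    - [-1,-0.8,-60,0,0,0,45]
    - [-1,-0.8,-85,0,0,0,45]
    - [-1,-0.8,-98,0,0,0,45]
    - [-1,-0.8,-104,0,0,0,45]
    - [-1,-0.8,-104,0,0,0,40]
    - [-1,-0.8,-104,0,0,0,25]
    - [-1,-0.8,-104,0,0,0,18]
  force: 30

```text
clock: 3.15
eef_pos: [545.4, -9.5, 47.8]
tcp_rot: [-2.005, 1.569, -0.555]
contact_force: [0.3, 0.4, 0.2]
opening: 0.212
```

Call:
step_arm:
  rows:
    - [0,0,0,0,0,0,5]
    - [0,0,0,0,0,0,5]
    - [0,0,0,0,0,0,5]
    - [0,0,0,0,0,0,5]
    - [0,0,0,0,0,0,5]
    - [0,0,0,0,0,0,5]
    - [0,0,0,0,0,0,5]
    - [0,0,0,0,0,0,5]

```text
clock: 4.15
eef_pos: [545.4, -9.5, 48.0]
tcp_rot: [-2.002, 1.569, -0.552]
contact_force: [-2.5, -0.9, 5.1]
opening: 0.151
```

Call:
step_arm:
  rows:
    - [-1,-8,0,0,0,0,5]
    - [-3,-24,0,0,0,0,5]
    - [-5.5,-44,0,0,0,0,5]
    - [-8,-64,0,0,0,0,5]
    - [-10.5,-84,0,0,0,0,5]
    - [-13,-104,0,0,0,0,5]
    - [-15,-120,0,0,0,0,5]
    - [-15.6,-125,0,0,0,0,5]

```text
clock: 5.15
eef_pos: [529.0, -136.3, 48.0]
tcp_rot: [-2.279, 1.569, -0.831]
contact_force: [-3.0, 3.2, 5.8]
opening: 0.157
```

Call:
step_arm:
  rows:
    - [0,0,0,0,0,0,5]
    - [0,0,0,0,0,0,45]
    - [0,0,0,0,0,0,45]
    - [0,0,0,0,0,0,45]
    - [0,0,40,0,0,0,45]
    - [0,0,90,0,0,0,45]
    - [0,20,140,0,0,0,85]
    - [0,50,180,0,0,0,85]

```text
clock: 6.15
eef_pos: [529.3, -86.5, 230.1]
tcp_rot: [-2.034, 1.567, -0.587]
contact_force: [1.6, -0.4, -0.5]
opening: 0.927
```

Run:
```python
from h import *
s=st();p,d=vision.grab_frame("wrist");cv2.imwrite("pics/w2.png",p[:,:,::-1])
```

```text
6.15 [529.3 -86.5 230.1] x [ 0.003 -0.002 -1.   ] zyaw 1.447 F [ 1.6 -0.4 -0.5] op 0.927 q [-0.16  0.22  1.83 -0.    1.1  -1.61]
```

View pics/w2.png

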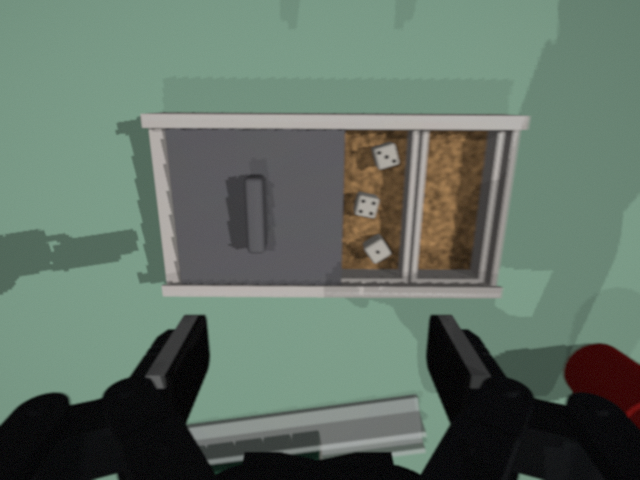

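The empty compartment is the far +y one: cork at columns 418–495, rows 130–270. The dice tray sits next to it at columns 343–410. The cover is open, with its ridge at (255,213).

Run:
```python
from h import *
s=r.sense();P=(s["eef_pos"],s["tcp_rot"])
C=ray("wrist",[(140,116),(529,117),(502,297),(163,295)],46,P);print(C.round(1),C.mean(0))
y=C[1]-C[0]+C[2]-C[3];print(np.linalg.norm(y)/2,np.arctan2(-y[0],y[1]))
for a,c in((-.124,C.mean(0)),(-.124,np.array([537.2,-76.2,0]))): print(c+R.from_euler('z',a).apply([0,102,0]))
p=cv2.imread("pics/w2.png");cv2.imwrite("pics/w2c.png",cv2.resize(p[110:305,395:535],None,fx=3,fy=3))
```

```text
[[ 447.  -209.5   46. ]
 [ 483.8   83.9   46. ]
 [ 634.2   66.2   46. ]
 [ 596.1 -228.    46. ]] [540.3120415  -71.87146044  46.        ]
296.1476614442194 -0.1267392540447598
[552.9276538   29.34536783  46.        ]
[549.8156123   25.01682828   0.        ]
```

View pics/w2c.png

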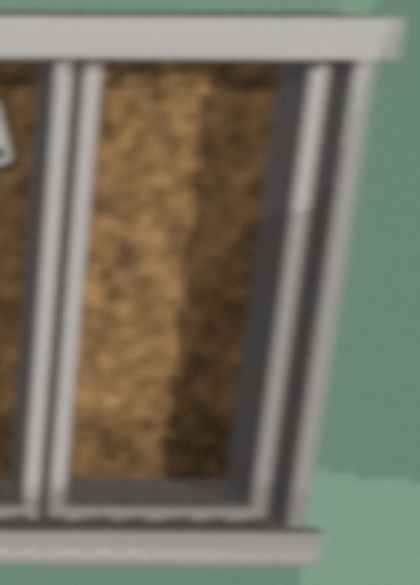

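Run:
```python
from h import *
s=st();P=(s["eef_pos"],s["tcp_rot"])
C=ray("wrist",[(421.7,206.7),(491,206.7)],32,P);print(C.round(1),C.mean(0))
p,d=vision.grab_frame("top");cv2.imwrite("pics/t2c.png",cv2.resize(p[230:320,285:420,::-1],None,fx=5.9,fy=5.9,interpolation=cv2.INTER_CUBIC))
plan((523.4,266.2,150),np.pi/2+.06)
```

```text
6.2 [531.4 -83.8 234.9] x [ 0.009 -0.001 -1.   ] zyaw 1.448 F [1.6 2.4 5.3] op 0.99 q [-0.16  0.21  1.82  0.    1.1  -1.61]
[[548.1   3.   32. ]
 [555.3  61.3  32. ]] [551.68906201  32.16440289  32.        ]
shift [ -8.  351.2 -82.5] rot [0.001 0.009 0.181] q6 -1.61
shift [ -8.  351.2 -82.5] rot [ 1.30e-02 -2.00e-03 -2.96e+00] q6 -1.61
```

View pics/t2c.png

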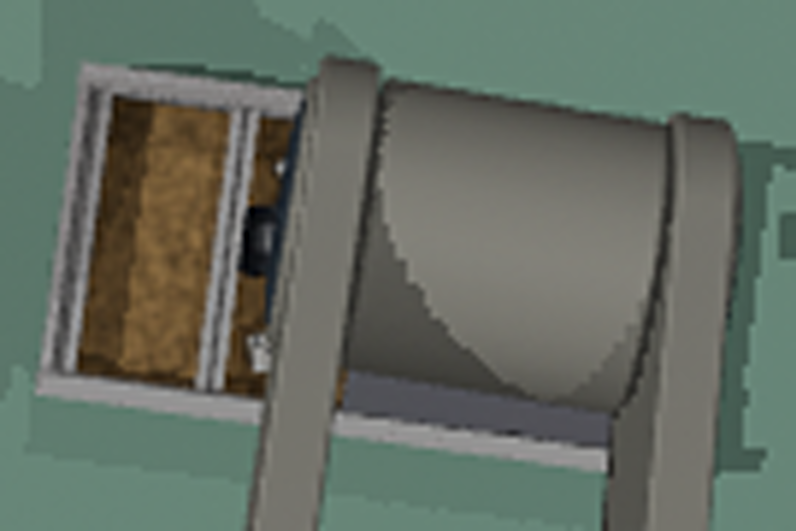

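Call:
step_arm:
  rows:
    - [-1,44,0,0,0,-0.17,85]
    - [-2,88,0,0,0,-0.34,85]
    - [-3,132,-10,0,0,-0.51,85]
    - [-4,176,-20,0,0,-0.68,85]
    - [-5,220,-30,0,0,-0.85,85]
    - [-6,264,-40,0,0,-1.03,85]
    - [-7,308,-50,0,0,-1.21,85]
    - [-8,350,-55,0,0,-1.388,85]

```text
clock: 7.25
eef_pos: [522.9, 265.7, 175.9]
tcp_rot: [-1.791, 1.561, -1.735]
contact_force: [0.6, -0.5, 1.2]
opening: 0.999
```

Call:
step_arm:
  rows:
    - [0,0,-10,0,0,0,70]
    - [0,0,-10,0,0,0,65]
    - [0,0,-10,0,0,0,65]
    - [0,0,-10,0,0,0,65]
    - [0,0,-10,0,0,0,65]
    - [0,0,-10,0,0,0,65]
    - [0,0,-10,0,0,0,65]
    - [0,0,-10,0,0,0,65]

```text
clock: 8.25
eef_pos: [522.9, 265.8, 165.9]
tcp_rot: [-1.792, 1.561, -1.735]
contact_force: [0.3, -0.9, -0.5]
opening: 0.764
```

Run:
```python
from h import *
s=st();p,d=vision.grab_frame("wrist");cv2.imwrite("pics/w3.png",p[:,:,::-1])
p,d=vision.grab_frame("top");cv2.imwrite("pics/t3c.png",cv2.resize(p[230:320,285:420,::-1],None,fx=5.9,fy=5.9,interpolation=cv2.INTER_CUBIC))
plan((523.4,266.2,30),.061)
```

```text
8.25 [522.9 265.8 165.9] x [-0.002 -0.01  -1.   ] zyaw 0.056 F [ 0.3 -0.9 -0.5] op 0.764 q [ 0.47  0.37  1.77 -0.01  1.01  0.42]
shift [   0.5    0.4 -135.9] rot [ 0.01  -0.002  0.005] q6 0.42
shift [   0.5    0.4 -135.9] rot [-3.000e-03 -1.600e-02 -3.137e+00] q6 0.42
```

View pics/w3.png

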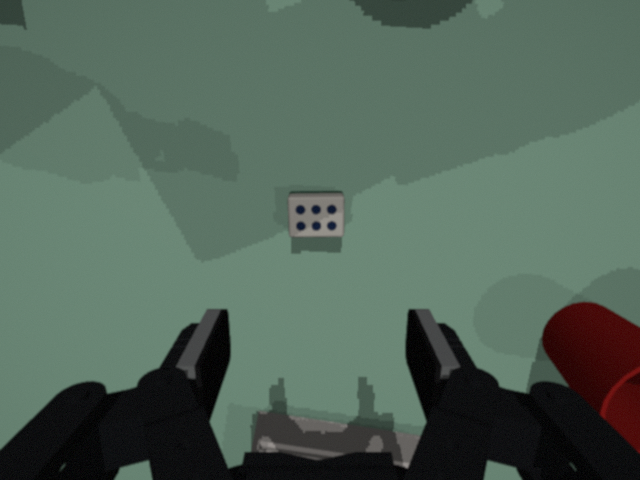

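View pics/t3c.png

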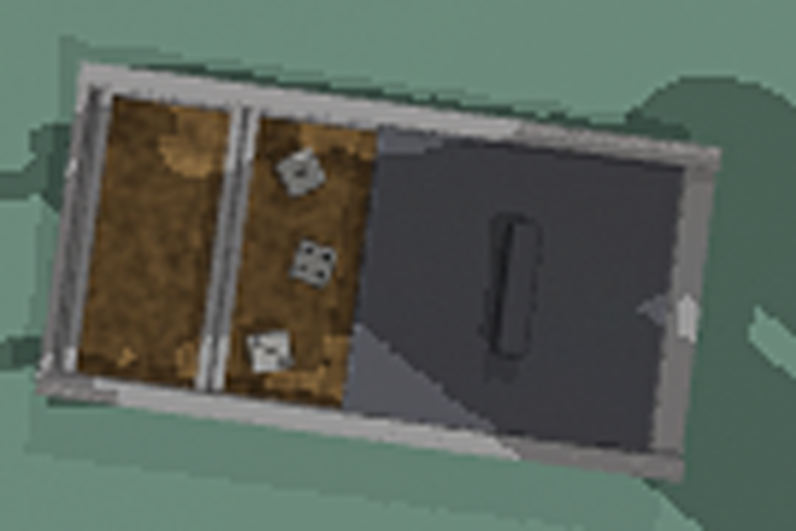

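The tile is centred at (316,215) in the wrist view, square to the jaws. The top view shows the cover fully open with its ridge at (522,285), and the empty compartment at columns 90–217 of the crop.

Run:
```python
from h import *
s=r.sense();P=(s["eef_pos"],s["tcp_rot"])
T=ray("wrist",[(289,195),(343,195),(344,236),(290,236)],22,P);print("tile",T.round(1),T.mean(0))
f=lambda a:(np.array(a)+.5)/5.9-.5+[285,230]
A=ray("top",f([(92,240),(217,240)]),32);print("tray y walls",A.round(1),A.mean(0))
A=ray("top",f([(165,98),(138,378)]),32);print("tray x walls",A.round(1),A.mean(0))
G=ray("top",f([(524,287)]),63);print("ridge",G)
```

```text
tile [[501.5 281.3  22. ]
 [539.1 283.5  22. ]
 [542.1 253.5  22. ]
 [503.3 251.3  22. ]] [521.46622403 267.39007303  22.        ]
tray y walls [[550.4  53.2  32. ]
 [550.8  -3.1  32. ]] [550.59204629  25.02931951  32.        ]
tray x walls [[614.7  20.8  32. ]
 [488.7  32.   32. ]] [551.70512044  26.36574609  32.        ]
ridge [[ 529.81935549 -138.35318525   63.        ]]
```

Call:
step_arm:
  rows:
    - [-0.5,1,-40,0.01,-0.002,0.005,65]
    - [-0.5,1,-80,0.01,-0.002,0.005,65]
    - [-0.5,1,-115,0.01,-0.002,0.005,65]
    - [-0.5,1,-140,0.01,-0.002,0.005,65]
    - [-0.5,1,-155,0.01,-0.002,0.005,65]
    - [-0.5,1,-161,0.01,-0.002,0.005,60]
    - [-0.5,1,-161,0.01,-0.002,0.005,52]
    - [-0.5,1,-161,0.01,-0.002,0.005,48]
  force: 25

```text
clock: 9.35
eef_pos: [523.0, 267.1, 5.8]
tcp_rot: [0.317, 1.569, 0.379]
contact_force: [0.5, 0.0, -0.0]
opening: 0.562
```

Call:
step_arm:
  rows:
    - [0,0,0,0,0,0,30]
    - [0,0,0,0,0,0,30]
    - [0,0,0,0,0,0,30]
    - [0,0,0,0,0,0,30]
    - [0,0,0,0,0,0,30]
    - [0,0,0,0,0,0,30]
    - [0,0,5,0,0,0,30]
    - [0,0,10,0,0,0,30]

```text
clock: 10.35
eef_pos: [522.8, 267.0, 16.0]
tcp_rot: [0.291, 1.569, 0.353]
contact_force: [0.2, 0.5, 0.4]
opening: 0.463
```

Run:
```python
from h import *
s=st()
for n in("side","wrist"):
    p,d=vision.grab_frame(n);cv2.imwrite(f"pics/{n}4.png",p[:,:,::-1])
plan((550.3,25.2,130),-.124)
```

```text
10.35 [522.8 267.   16. ] x [ 0.001  0.    -1.   ] zyaw 0.061 F [0.2 0.5 0.4] op 0.463 q [ 0.47  0.57  1.86 -0.    0.71  0.41]
shift [  27.  -242.1  113.6] rot [-0.001  0.002 -0.185] q6 0.41
shift [  27.  -242.1  113.6] rot [-4.000e-03 -1.000e-03  2.956e+00] q6 0.41
```

View pics/wrist4.png

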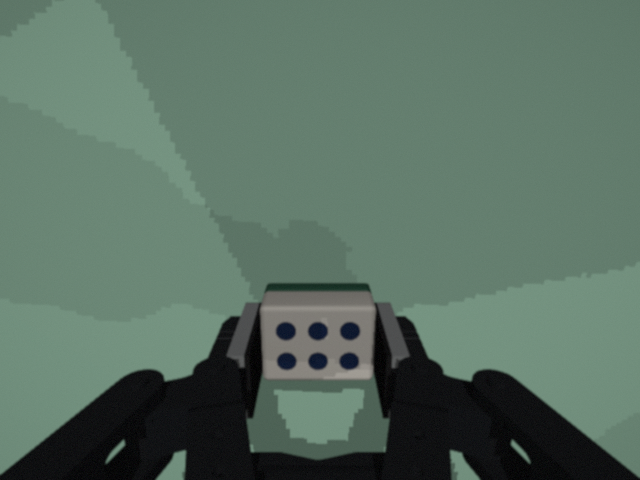

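The tile is held between the pads (opening about 39.5 mm), level and centred.

Call:
step_arm:
  rows:
    - [0,0,25,0,0,0,30]
    - [2,-20,60,0,0,-0.02,30]
    - [6,-55,84,0,0,-0.05,30]
    - [11,-100,84,0,0,-0.09,30]
    - [16,-145,84,0,0,-0.13,30]
    - [21,-190,84,0,0,-0.16,30]
    - [25,-228,84,0,0,-0.185,30]
    - [27.2,-242,84,0,0,-0.185,30]

```text
clock: 11.45
eef_pos: [550.5, 23.5, 100.4]
tcp_rot: [0.309, 1.568, 0.183]
contact_force: [0.5, 0.7, -0.3]
opening: 0.455
```

Call:
step_arm:
  rows:
    - [0,0,-10,0,0,0,30]
    - [0,0,-20,0,0,0,30]
    - [0,0,-25,0,0,0,30]
    - [0,0,-25,0,0,0,30]
    - [0,0,-25,0,0,0,30]
    - [0,0,-25,0,0,0,30]
    - [0,0,-25,0,0,0,30]
    - [0,0,-25,0,0,0,30]

```text
clock: 12.45
eef_pos: [550.6, 23.5, 75.5]
tcp_rot: [0.301, 1.568, 0.175]
contact_force: [0.1, 0.4, 0.3]
opening: 0.462
```

Run:
```python
from h import *
s=st()
for n in("side","wrist"):
    p,d=vision.grab_frame(n);cv2.imwrite(f"pics/{n}5.png",p[:,:,::-1])
plan((550.3,25.2,17),-.124)
```

```text
12.45 [550.6  23.5  75.5] x [ 0.003  0.    -1.   ] zyaw -0.126 F [0.1 0.4 0.3] op 0.462 q [0.04 0.44 1.92 0.   0.79 0.17]
shift [ -0.2   1.7 -58.5] rot [-0.     0.003  0.002] q6 0.17
shift [ -0.2   1.7 -58.5] rot [ 4.00e-03  1.00e-03 -3.14e+00] q6 0.17
```

View pics/wrist5.png

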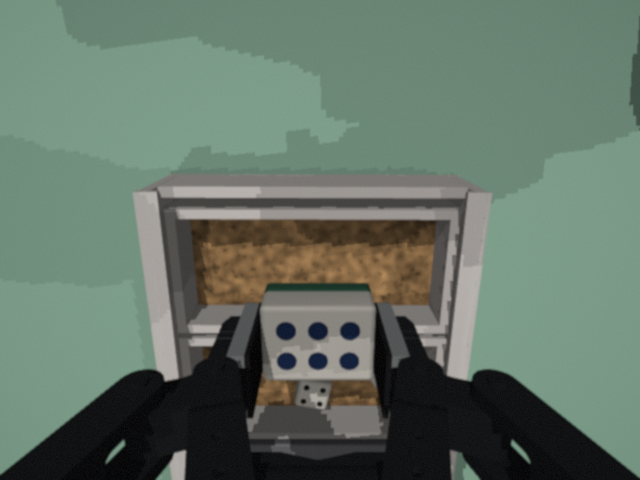

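Run:
```python
from h import *
s=r.sense();P=(s["eef_pos"],s["tcp_rot"])
A=ray("wrist",[(318,219),(318,308)],32,P);print(A.round(1),A.mean(0))
A=ray("wrist",[(178,219),(450,219)],32,P);print(A.round(1),A.mean(0))
A=ray("wrist",[(262,310),(374,310),(374,380),(264,380)],75.5-5.8+22,P);print(A.round(1),A.mean(0))
```

```text
[[554.3  51.7  32. ]
 [548.6   6.3  32. ]] [551.43128551  28.99683702  32.        ]
[[490.1  59.8  32. ]
 [614.8  44.1  32. ]] [552.47352598  51.91084987  32.        ]
[[533.4  38.8  91.7]
 [571.   34.   91.7]
 [568.7   6.1  91.7]
 [529.5  11.   91.7]] [550.6436814   22.47094766  91.7       ]
```

The compartment's near wall edge agrees with the top-camera centre (about y = 25). I'll lower now.

Call:
step_arm:
  rows:
    - [-0.2,1.6,-12,0,0.003,0,30]
    - [-0.2,1.6,-26,0,0.003,0,30]
    - [-0.2,1.6,-38,0,0.003,0,30]
    - [-0.2,1.6,-46,0,0.003,0,30]
    - [-0.2,1.6,-52,0,0.003,0,30]
    - [-0.2,1.6,-56,0,0.003,0,30]
    - [-0.2,1.6,-58,0,0.003,0,30]
    - [-0.2,1.6,-58,0,0.003,0,30]

```text
clock: 13.55
eef_pos: [550.4, 25.1, 17.6]
tcp_rot: [2.091, 1.57, 1.965]
contact_force: [-0.2, -0.1, -0.4]
opening: 0.464
```

Call:
step_arm:
  rows:
    - [0,0,-0.4,0,0,0,30]
    - [0,0,-0.8,0,0,0,30]
    - [0,0,-1.2,0,0,0,30]
    - [0,0,-1.6,0,0,0,30]
    - [0,0,-1.8,0,0,0,30]
    - [0,0,-1.8,0,0,0,30]
    - [0,0,-1.8,0,0,0,30]
    - [0,0,-1.8,0,0,0,30]

```text
clock: 14.55
eef_pos: [550.5, 25.1, 16.3]
tcp_rot: [1.877, 1.57, 1.752]
contact_force: [-2.9, 0.4, 8.0]
opening: 0.462
```

Contact: 8 N upward, so the tile is on the floor. I'll open slowly, then rise.

Call:
step_arm:
  rows:
    - [0,0,0,0,0,0,42]
    - [0,0,0,0,0,0,44]
    - [0,0,0,0,0,0,48]
    - [0,0,0,0,0,0,52]
    - [0,0,0,0,0,0,56]
    - [0,0,0,0,0,0,56]
    - [0,0,0,0,0,0,56]
    - [0,0,0,0,0,0,56]

```text
clock: 15.55
eef_pos: [550.5, 25.1, 16.3]
tcp_rot: [1.863, 1.57, 1.738]
contact_force: [-0.2, 0.9, -0.6]
opening: 0.657
```

Call:
step_arm:
  rows:
    - [0,0,4,0,0,0,56]
    - [0,0,12,0,0,0,56]
    - [0,0,25,0,0,0,56]
    - [0,0,45,0,0,0,56]
    - [0,0,75,0,0,0,56]
    - [0,0,110,0,0,0,56]
    - [0,0,135,0,0,0,56]
    - [0,0,135,0,0,0,56]

```text
clock: 16.55
eef_pos: [552.0, 25.1, 154.2]
tcp_rot: [0.267, 1.566, 0.142]
contact_force: [0.5, 0.4, -0.3]
opening: 0.657
```

Run:
```python
from h import *
s=st()
for n in("side","wrist"):
    p,d=vision.grab_frame(n);cv2.imwrite(f"pics/{n}6.png",p[:,:,::-1])
plan((529.4,-136.8,130),np.pi/2-.124)
```

```text
16.55 [552.   25.1 154.2] x [ 0.005  0.001 -1.   ] zyaw -0.126 F [ 0.5  0.4 -0.3] op 0.657 q [0.04 0.33 1.86 0.   0.95 0.17]
shift [ -20.9 -161.9  -21.6] rot [-1.000e-03  0.000e+00  1.573e+00] q6 0.17
shift [ -20.9 -161.9  -21.6] rot [ 0.000e+00  1.000e-03 -1.569e+00] q6 0.17
```

View pics/wrist6.png

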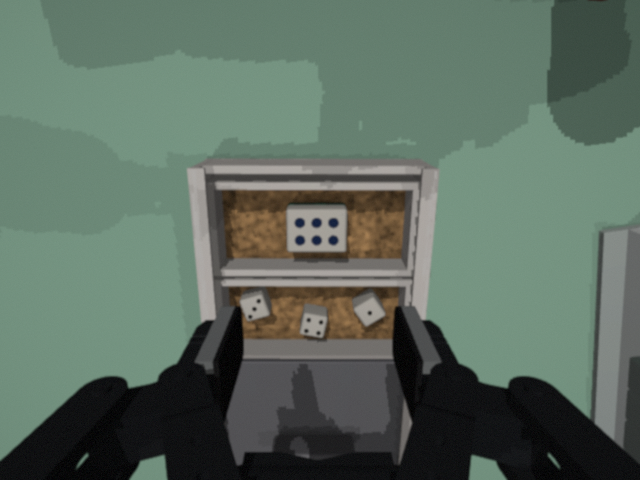

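The tile lies flat, dots up, square and centred in the compartment at (317,229). Next I'll move to the ridge to close the cover.

Call:
step_arm:
  rows:
    - [-3,-20,0,0,0,0.18,50]
    - [-6,-40,0,0,0,0.36,45]
    - [-8,-60,0,0,0,0.54,45]
    - [-11,-80,0,0,0,0.72,45]
    - [-14,-101,0,0,0,0.9,45]
    - [-17,-122,0,0,0,1.08,45]
    - [-19,-142,0,0,0,1.26,45]
    - [-21.5,-161.5,0,0,0,1.44,45]

```text
clock: 17.65
eef_pos: [527.9, -136.9, 150.3]
tcp_rot: [1.391, 1.568, 2.711]
contact_force: [1.1, -0.2, -0.9]
opening: 0.531
```

Call:
step_arm:
  rows:
    - [0,0,0,0,0,0.133,45]
    - [0,0,0,0,0,0.133,45]
    - [0,0,0,0,0,0.133,45]
    - [0,0,0,0,0,0.133,45]
    - [0,0,0,0,0,0.133,45]
    - [0,0,0,0,0,0.133,45]
    - [0,0,0,0,0,0.133,45]
    - [0,0,0,0,0,0.133,45]

```text
clock: 18.65
eef_pos: [527.9, -136.9, 150.4]
tcp_rot: [1.398, 1.568, 2.852]
contact_force: [0.1, 0.0, -0.1]
opening: 0.526
```

Run:
```python
from h import *
s=st()
p,d=vision.grab_frame("wrist");cv2.imwrite(f"pics/w7.png",p[:,:,::-1])
plan((529.4,-136.8,48),np.pi/2-.124)
```

```text
18.65 [ 527.9 -136.9  150.4] x [-0.003  0.001 -1.   ] zyaw 1.453 F [ 0.1  0.  -0.1] op 0.526 q [-0.26  0.33  1.88  0.    0.94 -1.71]
shift [ 1.500e+00  1.000e-01 -1.024e+02] rot [-0.001 -0.003 -0.006] q6 -1.71
shift [ 1.500e+00  1.000e-01 -1.024e+02] rot [ 4.000e-03 -1.000e-03  3.135e+00] q6 -1.71
```

View pics/w7.png

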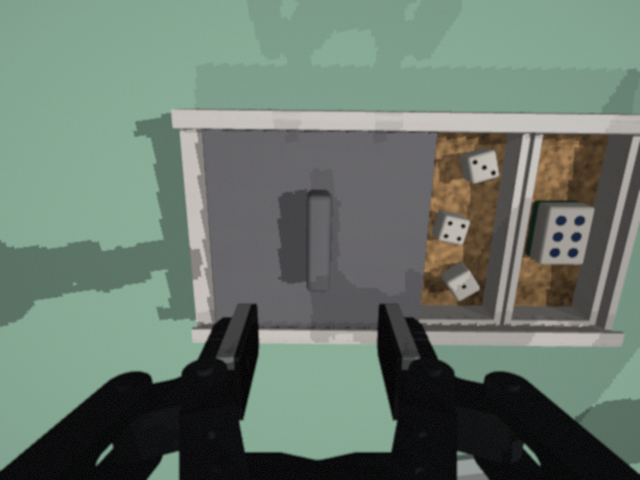

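The ridge is at columns 307–330, between the fingers, and the tile is still in place at (562,233). I'll lower and grip.

Call:
step_arm:
  rows:
    - [1,0,-30,0,0,-0.006,45]
    - [1.5,0,-60,0,0,-0.006,45]
    - [1.5,0,-85,0,0,-0.006,45]
    - [1.5,0,-97,0,0,-0.006,45]
    - [1.5,0,-102,0,0,-0.006,45]
    - [1.5,0,-102,0,0,-0.006,40]
    - [1.5,0,-102,0,0,-0.006,25]
    - [1.5,0,-102,0,0,-0.006,18]
  force: 30

```text
clock: 19.7
eef_pos: [529.8, -137.0, 49.0]
tcp_rot: [1.371, 1.569, 2.818]
contact_force: [-0.4, 0.0, -0.6]
opening: 0.212
```

Call:
step_arm:
  rows:
    - [0,0,0,0,0,0,5]
    - [0,0,0,0,0,0,5]
    - [0,0,0,0,0,0,5]
    - [0,0,0,0,0,0,5]
    - [0,0,0,0,0,0,5]
    - [0,0,0,0,0,0,5]
    - [0,0,0,0,0,0,5]
    - [0,0,0,0,0,0,5]

```text
clock: 20.7
eef_pos: [529.9, -136.9, 49.2]
tcp_rot: [1.249, 1.569, 2.696]
contact_force: [-0.8, 3.4, 5.6]
opening: 0.154
```

Call:
step_arm:
  rows:
    - [1,8,0,0,0,0,5]
    - [3,24,0,0,0,0,5]
    - [5,42,0,0,0,0,5]
    - [7.5,60,0,0,0,0,5]
    - [10,80,0,0,0,0,5]
    - [12.5,100,0,0,0,0,5]
    - [14.5,116,0,0,0,0,5]
    - [15.6,125,0,0,0,0,5]

```text
clock: 21.7
eef_pos: [546.2, -10.7, 49.2]
tcp_rot: [0.694, 1.57, 2.142]
contact_force: [4.2, -3.4, -2.5]
opening: 0.152
```

Run:
```python
from h import *
st()
```

```text
21.7 [546.2 -10.7  49.2] x [-0.     0.001 -1.   ] zyaw 1.448 F [ 4.2 -3.4 -2.5] op 0.152 q [-0.02  0.48  1.94  0.    0.73 -1.47]
```

Call:
step_arm:
  rows:
    - [0.1,1,0,0,0,0,5]
    - [0.2,2,0,0,0,0,5]
    - [0.4,3,0,0,0,0,5]
    - [0.5,4,0,0,0,0,5]
    - [0.6,5,0,0,0,0,5]
    - [0.6,5,0,0,0,0,5]
    - [0.6,5,0,0,0,0,5]
    - [0.6,5,0,0,0,0,5]

```text
clock: 22.7
eef_pos: [546.8, -5.8, 49.2]
tcp_rot: [0.741, 1.57, 2.189]
contact_force: [3.1, -2.5, -1.1]
opening: 0.154
```

Call:
step_arm:
  rows:
    - [0.1,1,0,0,0,0,5]
    - [0.2,1.5,0,0,0,0,5]
    - [0.2,2,0,0,0,0,5]
    - [0.3,2.5,0,0,0,0,5]
    - [0.4,3,0,0,0,0,5]
    - [0.4,3,0,0,0,0,5]
    - [0.4,3,0,0,0,0,5]
    - [0.4,3,0,0,0,0,5]

```text
clock: 23.7
eef_pos: [546.8, -5.6, 49.2]
tcp_rot: [2.925, 1.568, -1.909]
contact_force: [2.1, -21.4, 0.7]
opening: 0.156
```

The stop is reached: 21 N and no further travel. I'll release and retreat.

Call:
step_arm:
  rows:
    - [0,0,0,0,0,0,20]
    - [0,0,0,0,0,0,35]
    - [0,0,0,0,0,0,45]
    - [0,0,0,0,0,0,45]
    - [0,0,0,0,0,0,45]
    - [0,0,20,0,0,0,45]
    - [0,0,60,0,0,0,45]
    - [0,0,100,0,0,0,45]

```text
clock: 24.7
eef_pos: [546.5, -5.5, 150.0]
tcp_rot: [2.682, 1.567, -2.152]
contact_force: [0.6, -0.8, -0.4]
opening: 0.533
```

Call:
step_arm:
  rows:
    - [-20,30,30,0,0,0,45]
    - [-40,60,60,0,0,0,45]
    - [-60,100,90,0,0,0,45]
    - [-80,150,110,0,0,0,45]
    - [-90,190,120,0,0,0,45]
    - [-90,200,120,0,0,0,45]
    - [-90,200,120,0,0,0,45]
    - [-90,200,120,0,0,0,45]

```text
clock: 25.7
eef_pos: [456.5, 193.4, 269.4]
tcp_rot: [2.606, 1.566, -2.229]
contact_force: [-0.3, -0.5, 0.1]
opening: 0.527
```

Run:
```python
from h import *
st()
for n in("top","side"):
    p,d=vision.grab_frame(n);cv2.imwrite(f"pics/{n}8.png",p[:,:,::-1])
    if n=="top": cv2.imwrite("pics/t8c.png",cv2.resize(p[230:320,285:420,::-1],None,fx=5.9,fy=5.9,interpolation=cv2.INTER_CUBIC))
```

```text
25.7 [456.5 193.4 269.4] x [-0.003 -0.004 -1.   ] zyaw 1.448 F [-0.3 -0.5  0.1] op 0.527 q [ 0.4   0.11  1.86 -0.    1.18 -1.05]
```

View pics/t8c.png

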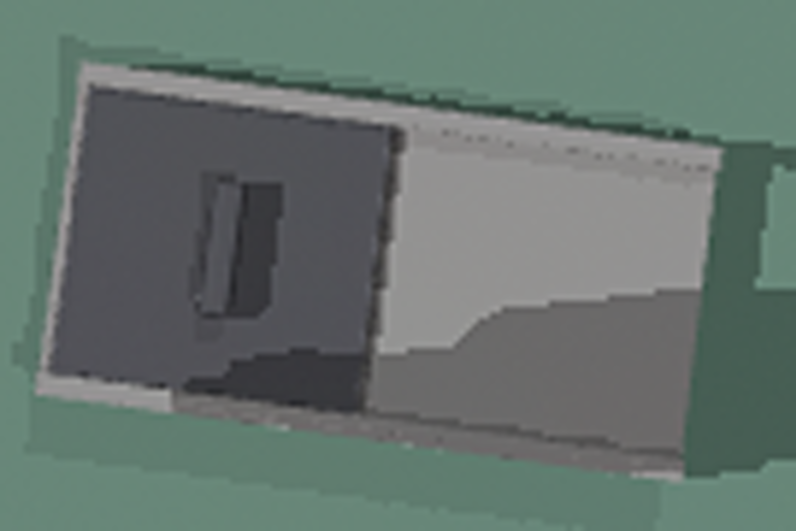

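View pics/top8.png

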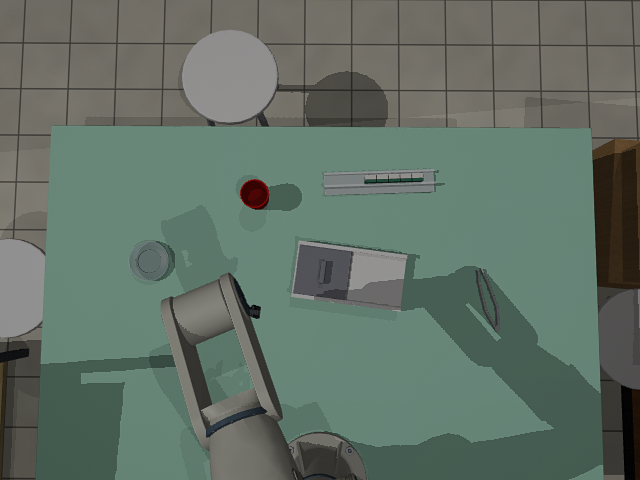

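The cover is flush against the end wall. The gap at the left is gone and the ridge has moved about 4 mm past its starting place. The bystanders have not moved. Handing in.

Run:
```python
from rig import order
print(order.sign_off())
```

```text
the job is handed in; nothing more can be done
None
```

The job is done and handed in at about 26 s. I slid the cover back about 126 mm and set the tile down in the empty compartment, the one nearest the +y end wall. Then I pushed the cover shut and moved the arm well clear.

- **Tile:** after release it lay flat, dots up, square to the walls and close to the compartment's centre. It had not moved in the picture taken just before I closed the cover. I could not see it once the cover was shut.
- **Cover:** it met its end stop at about 21 N. The last top view shows it flush with the end wall, about 4 mm past where it started.
- **Bystanders:** the dice cup, saucer, tongs and rack show no visible shift in the top view.
- **Checks that disagreed:** one wrist-camera reading of the compartment, taken while the arm was still moving, was 4–7 mm off the top-camera value. I discarded it, and a later reading with the arm still agreed with the top camera to about 1 mm.

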